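# Switch on the isolator in the guarded well of a test panel

### The job

Slide the guard plate of the test panel all the way off the round well, reach into the well, press the recessed knob down against its spring and, keeping it pressed, turn it clockwise (seen from above) as far as its stop, then let it go. Feel for the knob and be gentle: do not drive it hard onto its bottom or wrench it against its lock or stop, because the switch then shifts in its clips, and do not strike or lean on the panel and guard. Leave the guard open and all other things where they lie.

Things in the scene. Friction and masses are not known exactly. Their poses are not given: they have to be found in the camera images.
- panel: test panel: low grey and white enclosure fixed on the bench, 240 (x) x 360 (y) x 100 mm high; origin at the centre of its underside, z up; its own +y is the way in which the guard opens. A round well, 92 mm wide with plain upright walls, goes down from its top, 70 mm to the -y side of its centre
- well_rim (a point): centre of the well's mouth, level with the panel's top (100 mm above the bench); axes as the panel. In the well stands a black bar knob: a bar 44 mm long, 16 mm thick and 16 mm tall on a round flange of 56 mm diameter that turns and sinks with it. The gripper's outside must stay within the 92 mm: open it only some 30 mm round the bar
- well_mid (a point): fixed point of the panel on the well's axis, 29 mm below the rim. The knob itself is NOT measured: the top of its flange at rest lies up to 11 mm above or below this point, its axis up to 2 mm off in x and in y, and it is turned by up to 0.06 rad. The floor round the flange is 15 mm or more below the flange's top at rest
- guard (a joint): the guard's slide, m: 0 = over the well, 0.115 = stop, fully open; it starts between 0 and 0.015 and moves along the panel's +y. It rubs with about 2.5 N and stays where it is left. The plate is 112 (x) x 104 (y) mm, its upper face 5 mm above the panel's top, as are the guides beside it
- guard_rib (a point): centre of the guard's rib, the raised bar to push or pinch: 70 mm long along the panel's x, 12 mm thick along y, its top 20 mm above the panel's top (8 mm above this point) and 15 mm above the guard's plate; it runs along the plate's +y edge, 44 mm from the plate's centre; axes as the panel
- knob (a joint): turn of the knob, rad: 0 = off (start), 1.1 = on, at the stop; grows clockwise from above. At 0 the bar's length lies 0.55 rad counter-clockwise of the panel's x axis, at 1.1 0.55 rad clockwise. Locked at both ends unless pressed: moves down from 3 N, free to turn after 4 mm (7 N), bottoms after 5 mm (8 N); turning takes 0.08 N m, keep below 0.3. Stays down between the ends, springs up at them
- seat (a joint): how far the switch has been pushed down out of its clips, m: 0 at the start; it gives way at a push of some 18 N on the knob
- seat_twist (a joint): how far the switch has been wrenched round in its clips, rad, clockwise positive: 0 at the start; it gives way at some 0.4 N m, when the knob is turned while still locked or forced on against its stop
- terminal: bystander: grey terminal strip 18 x 50 x 14 mm lying on the panel's top; origin at its underside
- fuse: bystander: white cartridge fuse 14 mm thick, 38 mm long, lying on the panel's top; origin at its underside
- meter: bystander: hand multimeter 170 x 85 x 38 mm lying on the bench; origin at its underside
- driver: bystander: screwdriver lying on the bench; origin at its underside
- breaker: bystander: white circuit breaker 70 x 36 x 77 mm on the bench; origin at its underside
- tape: bystander: black roll 70 mm wide, 20 mm high on the bench; origin at its underside
- relay: bystander: relay on a black socket, 50 x 65 x 55 mm, on the bench; origin at its underside

How it is judged:
By the outcome, as a careful person would: the job done as asked, in the order asked, and still so for the second after the job is handed in, with the robot touching nothing.
It also fails if it takes over 61 s, if anything falls off the work surface, if the arm or the gripper's body presses on something with over 40 N, if the wrist force passes 120 N, or if a joint passes its speed limit or range.

### The arm

A 6-joint arm with a two-finger parallel gripper is mounted at the origin on the work surface. World frame = base frame: x ahead of the robot, y to its left, z up, the work surface at z = 0. Lengths are in mm, angles in rad, forces in N, time in s.
With the tool pointing down it reaches from about 300 to 775 mm from the base axis. Payload 14.6 kg.
Tool frame: the origin (TCP) lies at the very end of the fingers, on their centre line; the grasp point (between the pads) lies 19 mm behind it; z points along the fingers, y is the line along which they close (so a half turn about z gives the same grasp; the last joint's range is limited). The gripper opens to 94 mm and grips with 3 to 60 N. Pads are 16 mm wide; open, the fingers measure 119 mm over their backs; the gripper's body (75 mm by 177 mm) begins 78 mm behind the grasp point.
Start: joints at [1.14, 0.3, 1.521, -0, 1.321, -0.067], TCP at [195.702, 513.994, 205.446] pointing down, gripper open.
Joint ranges: [-3.03, 3.03], [-0.79, 2.21], [0.23, 2.52], [-1.04, 4.18], [0, 3.07], [-2.55, 2.55]. Speed limits (rad/s): [2.22, 2.22, 2.57, 3.14, 3.14, 3.14].

### API

Orientations are given as [roll, pitch, yaw] about the fixed x, y, z axes, in that order (R = Rz(yaw) Ry(pitch) Rx(roll)).
In Python, from cell import manip gives the robot as it stands.
- The arm moves only by the tool servo_tool, never from a script. Its argument "motion" is a list that holds one entry, the list of rows, each a list of 7 numbers: the shift along the world's x, y, z as a fraction of full scale, then the turn, a rotation vector about the world's x, y, z as a fraction of full scale, then the closure, from 0 (fully open) to 1 (shut). In form: [[[x, y, z, rx, ry, rz, gripper], ...]]. A call has 1 to 10 rows; each row is the pose to reach, as a shift and turn from the pose commanded when the call began, turning the shorter way round; what a row does not reach only later rows make up. Full scale, the value 1, is 0.5 m for a shift and pi rad for a turn. A row lasts 1/10 s, in which the tool goes at most 50 mm and 8.59 degrees, less where a joint would pass 70% of its speed; a pose out of reach is approached as far as the arm can. A call with a number of a shift or a turn outside -1 to 1 is refused whole. A call with a gripper value outside its range is refused whole. The fingers move at their own pace and stop on an object; "newtons" is the grip in N (left out, the last holds). Time passes only in rows, so rows that repeat a pose let the fingers close. It gives the time, the measured TCP pose, the force, the opening and the grip force at its end, in the units of the state.
- manip.read_state(): the state, without advancing time (a new reading comes with each control period).
- manip.camera(name): name is "scene" or "side" or "wrist"; returns a dict with "frame" (480x640x3 uint8, red, green, blue), "range_z" (480x640 float32, mm along the optical axis (not along the pixel's ray), 0 where there is no reading), "vfov" (degrees; the focal length in pixels is half the picture's height over the tangent of half this angle, whatever the lens; pixels are square), "cx", "cy" (the principal point, pixels), "cam_to_world" (4x4, takes a point from camera to world coordinates). Camera axes: x right, y down, z forward; pixel columns grow to the right and rows downward; lengths in mm; the calibration is good to about 2 mm. A picture is of the moment at which its call begins.
- manip.sign_off(): hands the job in; it is judged then, once.
The state is a dict: "clock": time; "joints": joint angles; "qd": joint speeds; "effort": joint torques, N m; "eef_pos": TCP position; "eef_rot": TCP orientation; "wrist_force": force on the tool from outside, world axes, zero at the start; "moment": the same for the moment, N m; "finger_gap": finger opening in mm; "finger_force": force on a finger pad.
Only numpy, scipy, OpenCV 4.12 (cv2) and the standard library are available. Lean on these libraries where they do the work, as an engineer would, in place of code of your own. Each camera call takes 0.05 s, during which the arm holds its last target. There are 200 camera calls.

## Working session

There is one attempt and no reset: what is moved stays moved. The work goes in short steps, Python scripts to look and compute and a tool call to move; the robot and the scene stay as the last step left them, time stands still between calls to the robot, and variables do not carry over. Pictures are saved under pics/ and viewed, at most 10 in all, crops included, and the job is handed in when it is done.

Besides the shell and the picture viewer there is one more tool, called after "Request:" in YAML: its name, and indented under it one key for each argument. servo_tool: Moves the arm, as the interface text tells. Its arguments: {"type":"object","properties":{"motion":{"type":"array"},"newtons":{"type":"number"}},"required":["motion"]}

```bash
ls; mkdir -p pics; cat > h.py <<'E'
import numpy as np, cv2
from cell import manip
def cam(n):
    c=manip.camera(n); cv2.imwrite
    return c
def pts(c):
    h,w=c["range_z"].shape; f=h/2/np.tan(np.radians(c["vfov"])/2)
    v,u=np.mgrid[:h,:w]; z=c["range_z"]
    P=np.stack([(u-c["cx"])/f*z,(v-c["cy"])/f*z,z,np.ones_like(z)],-1)@np.array(c["cam_to_world"]).T
    P=P[...,:3]; P[z==0]=np.nan
    return P
E
python3 - <<'E'
from h import *
s=manip.read_state(); print(s)
for n in ["scene","wrist"]:
    c=cam(n); cv2.imwrite(f"pics/{n}0.png",c["frame"][...,::-1]); np.save(f"{n}0.npy",pts(c)); print(n,np.round(c["cam_to_world"],2).tolist(),c["vfov"])
E
```

```text
pics
{'clock': 0.0, 'joints': array([ 1.14036617e+00,  3.00486960e-01,  1.52159871e+00,  1.35388851e-05,
        1.32073200e+00, -6.65551209e-02]), 'qd': array([ 0.00081374,  0.00089734, -0.00079672, -0.00108758, -0.0001156 ,
        0.00094072]), 'effort': array([ 1.56479786e-03, -5.31807089e+01, -3.52749074e+01,  7.09227752e-02,
        2.42579577e-02, -6.85188456e-05]), 'eef_pos': array([195.60358622, 513.74326254, 204.87018504]), 'eef_rot': array([-3.14037122e+00, -9.45555348e-05,  2.77771420e+00]), 'wrist_force': array([ 0.70516624, -0.28299685, -0.34994146]), 'moment': array([0.01271981, 0.02223891, 0.0231688 ]), 'finger_force': 0.0, 'finger_gap': 94.13502068713628}
scene [[0.42, 0.58, -0.7, 1269.83], [0.91, -0.26, 0.34, -348.44], [0.02, -0.77, -0.63, 781.83], [0.0, 0.0, 0.0, 1.0]] 49.781225775453606
wrist [[0.36, 0.9, 0.24, 124.7], [0.93, -0.34, -0.09, 540.33], [-0.0, 0.26, -0.97, 384.4], [0.0, 0.0, 0.0, 1.0]] 69.87689844413254
```

View pics/scene0.png

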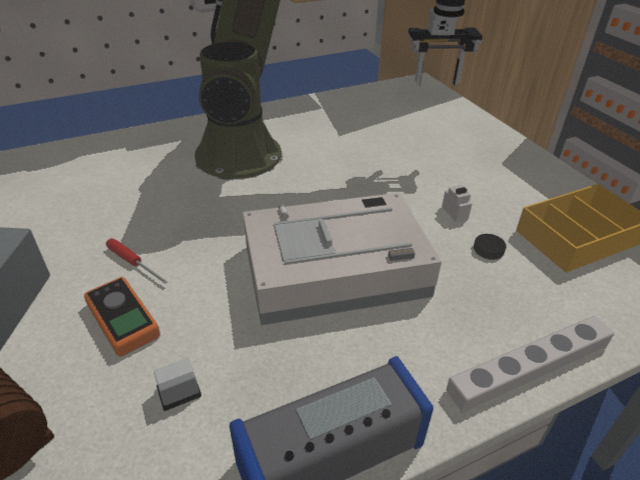

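View pics/wrist0.png

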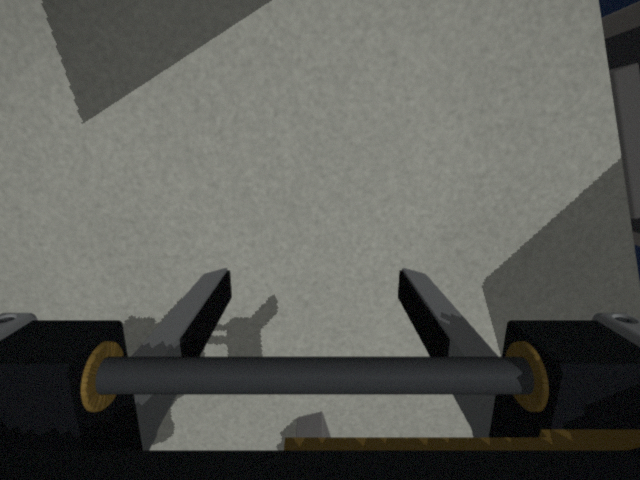

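The scene view shows the panel centred near (340,255), the guard plate at (300,240) with its rib at (325,233), the fuse at (283,212) and the terminal strip at (401,253). The wrist view shows only bench.

```bash
python3 - <<'E'
from h import *
P=np.load("scene0.npy")
m=np.zeros(P.shape[:2],np.uint8); m[185:325,235:445]=1
z=P[...,2]
top=(m>0)&(z>92)&(z<125)
X=P[top]; print(len(X),np.nanmedian(z[top]))
r=cv2.minAreaRect(X[:,:2].astype(np.float32)); print(r)
print(np.histogram(X[:,2],bins=np.arange(92,126,3)))
for n,(v,u) in dict(ribTop=(223,322),ribB=(242,328),fuse=(212,283),term=(253,401),plate=(245,300),tl=(210,250),br=(255,430)).items(): print(n,np.round(P[v,u],1))
ang=r[2]
rib=(m>0)&(z>111)&(z<130); n,l,st,c=cv2.connectedComponentsWithStats(rib.astype(np.uint8))
for i in range(1,n):
    if st[i,4]>8: print(st[i],np.nanmean(P[l==i],0).round(1), cv2.minAreaRect(P[l==i][:,:2].astype(np.float32)))
E
```

```text
13745 100.01207575684919
((547.7518310546875, 39.56105041503906), (360.8907775878906, 246.1619873046875), 78.0985107421875)
(array([ 207, 1229, 7967, 2319, 1494,  108,  154,  125,   57,   81,    4]), array([ 92,  95,  98, 101, 104, 107, 110, 113, 116, 119, 122, 125]))
ribTop [523.6  18.4 121.1]
ribB [575.1   7.4 114. ]
fuse [445.3 -36.5 111.9]
term [659.7 124.8 111.1]
plate [549.2 -42.  103. ]
tl [266.  -56.4  -0.6]
br [677.  183.1  98.7]
[279 204   9  13  56] [439.1 -35.2 112.9] ((439.0528259277344, -34.96640396118164), (11.49217700958252, 43.4256706237793), 81.44216918945312)
[318 220  14  24 164] [547.5  12.5 118.4] ((543.3153686523438, 14.209041595458984), (12.659917831420898, 72.83562469482422), 78.19503784179688)
[388 248  27  10 168] [659.5 124.5 113.3] ((658.6688842773438, 124.69648742675781), (49.55577850341797, 20.612884521484375), 76.48039245605469)
```

Request:
servo_tool:
  motion:
    - [[0.34,-0.5,0,0,0,0.05,1],[0.34,-0.5,0,0,0,0.05,1],[0.34,-0.5,0,0,0,0.05,1],[0.34,-0.5,0,0,0,0.05,1],[0.34,-0.5,0,0,0,0.05,1],[0.34,-0.5,0,0,0,0.05,1],[0.68,-1,-0.04,0,0,0.05,1],[0.68,-1,-0.04,0,0,0.05,1],[0.68,-1,-0.04,0,0,0.05,1],[0.68,-1,-0.04,0,0,0.05,1]]

```text
clock: 1.1
eef_pos: [475.9, 101.0, 192.3]
eef_rot: [3.142, -0.0, 2.935]
wrist_force: [0.4, 0.3, 0.5]
finger_gap: 17.2
finger_force: 0.0
```

Request:
servo_tool:
  motion:
    - [[0.12,-0.23,-0.05,0,0,0,1],[0.12,-0.23,-0.05,0,0,0,1],[0.12,-0.23,-0.05,0,0,0,1],[0.12,-0.23,-0.05,0,0,0,1],[0.12,-0.23,-0.05,0,0,0,1],[0.12,-0.23,-0.05,0,0,0,1]]

```text
clock: 1.7
eef_pos: [534.9, -11.2, 167.6]
eef_rot: [3.142, -0.0, 2.936]
wrist_force: [-0.1, 0.0, 0.4]
finger_gap: 0.8
finger_force: 0.0
```

```bash
python3 - <<'E'
from h import *
s=manip.read_state(); print(s["eef_pos"],s["eef_rot"],s["wrist_force"],s["finger_gap"])
c=cam("wrist"); cv2.imwrite("pics/w1.png",c["frame"][...,::-1]); P=pts(c); np.save("w1.npy",P)
z=P[...,2]
v=P[np.isfinite(z)&(z>96)&(z<108)]
yh=np.array([.206,.979]);xh=np.array([.979,-.206])
rib=(z>112)&(z<124);n,l,st,_=cv2.connectedComponentsWithStats(rib.astype(np.uint8))
for i in range(1,n):
    if st[i,4]>100: print(st[i],P[l==i].mean(0).round(1),cv2.minAreaRect(P[l==i][:,:2].astype(np.float32)))
E
```

```text
[534.88979375 -11.1605692  167.59719071] [ 3.14150578e+00 -1.88591242e-05  2.93568173e+00] [-0.05307911  0.02346973  0.40095444] 0.8066159147181786
[239  86  24  63 980] [435.4 -33.3 113.7] ((435.85699462890625, -33.38496398925781), (12.062785148620605, 37.98515701293945), 80.94728088378906)
[ 344  207   21   97 1725] [539.   15.4 119.7] ((540.9305419921875, 15.358396530151367), (12.218352317810059, 69.71211242675781), 77.8712158203125)
[488 353  56   4 129] [647. 122. 113.] ((647.2139282226562, 124.7995834350586), (43.303131103515625, 3.22517991065979), 78.11902618408203)
```

View pics/w1.png

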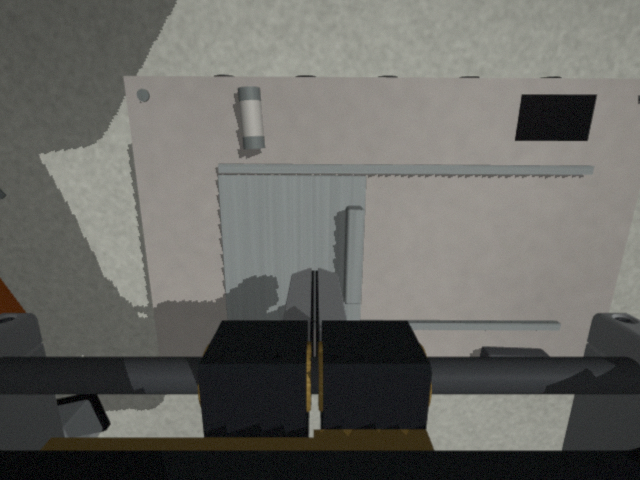

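The rib is at column 354, rows 207–304, with the closed fingers clear behind it; the plate covers the well.

Request:
servo_tool:
  motion:
    - [[0,0,-0.05,0,0,0,1],[0,0,-0.09,0,0,0,1],[0,0,-0.105,0,0,0,1],[0,0,-0.11,0,0,0,1],[0,0,-0.11,0,0,0,1]]

```text
clock: 2.25
eef_pos: [535.4, -11.7, 113.1]
eef_rot: [3.142, 0.001, 2.935]
wrist_force: [-0.5, 0.0, 0.3]
finger_gap: 0.3
finger_force: 0.0
```

Request:
servo_tool:
  motion:
    - [[0.002,0.008,0,0,0,0,1],[0.0032,0.0152,0,0,0,0,1],[0.0047,0.0225,0,0,0,0,1],[0.0072,0.0343,0,0,0,0,1],[0.0103,0.049,0,0,0,0,1],[0.0144,0.0685,0,0,0,0,1],[0.0185,0.088,0,0,0,0,1],[0.0227,0.1077,0,0,0,0,1],[0.0268,0.1273,0,0,0,0,1],[0.0309,0.147,0,0,0,0,1]]

```text
clock: 3.25
eef_pos: [551.0, 62.4, 112.6]
eef_rot: [3.142, 0.001, 2.935]
wrist_force: [2.1, -3.5, 3.7]
finger_gap: 0.1
finger_force: 2.3
```

Request:
servo_tool:
  motion:
    - [[0.004,0.02,0,0,0,0,1],[0.008,0.039,0,0,0,0,1],[0.0115,0.055,0,0,0,0,1],[0.0145,0.069,0,0,0,0,1],[0.0165,0.079,0,0,0,0,1],[0.0165,0.079,0,0,0,0,1]]

```text
clock: 3.85
eef_pos: [558.8, 101.7, 112.3]
eef_rot: [3.141, -0.001, 2.935]
wrist_force: [0.7, 0.3, 0.9]
finger_gap: 0.5
finger_force: 0.7
```

Request:
servo_tool:
  motion:
    - [[0.0008,0.004,0,0,0,0,1],[0.0016,0.008,0,0,0,0,1],[0.002,0.01,0,0,0,0,1],[0.002,0.01,0,0,0,0,1]]

```text
clock: 4.25
eef_pos: [559.6, 106.0, 112.2]
eef_rot: [-3.141, -0.001, 2.935]
wrist_force: [-0.7, -1.5, 1.9]
finger_gap: 0.5
finger_force: 1.3
```

Request:
servo_tool:
  motion:
    - [[0.0005,0.0025,0,0,0,0,1],[0.001,0.005,0,0,0,0,1]]

```text
clock: 4.45
eef_pos: [560.2, 108.5, 112.3]
eef_rot: [-3.141, -0.001, 2.935]
wrist_force: [-0.7, -2.8, 1.5]
finger_gap: 0.4
finger_force: 1.4
```

Travel is now ~122.6; keep creeping until the force rises.

Request:
servo_tool:
  motion:
    - [[0.0005,0.002,0,0,0,0,1],[0.0008,0.004,0,0,0,0,1]]

```text
clock: 4.65
eef_pos: [560.7, 110.6, 112.3]
eef_rot: [-3.141, -0.0, 2.935]
wrist_force: [-0.0, -2.7, 1.3]
finger_gap: 0.2
finger_force: 1.3
```

Request:
servo_tool:
  motion:
    - [[0.0003,0.0015,0,0,0,0,1],[0.0006,0.003,0,0,0,0,1]]

```text
clock: 4.85
eef_pos: [561.0, 111.9, 112.3]
eef_rot: [-3.141, -0.0, 2.935]
wrist_force: [-1.3, -6.2, 0.6]
finger_gap: 0.7
finger_force: 2.7
```

Request:
servo_tool:
  motion:
    - [[-0.003,-0.014,0,0,0,0,1],[-0.003,-0.014,0.04,0,0,0,1],[-0.003,-0.014,0.1,0,0,0,1],[0.04,-0.1,0.116,0,0,0.045,0.68],[0.088,-0.18,0.116,0,0,0.09,0.68],[0.088,-0.23,0.116,0,0,0.135,0.68],[0.088,-0.23,0.116,0,0,0.175,0.68],[0.088,-0.23,0.116,0,0,0.175,0.68],[0.088,-0.23,0.116,0,0,0.175,0.68]]

```text
clock: 5.75
eef_pos: [605.0, -2.8, 170.4]
eef_rot: [3.141, 0.0, -2.802]
wrist_force: [0.9, -0.1, 1.2]
finger_gap: 29.9
finger_force: 0.0
```

```bash
python3 - <<'E'
from h import *
s=manip.read_state(); print(s["eef_pos"],s["eef_rot"],s["wrist_force"],s["finger_gap"],s["joints"].round(2))
c=cam("wrist"); cv2.imwrite("pics/w2.png",c["frame"][...,::-1]); P=pts(c); np.save("w2.npy",P)
z=P[...,2]
def comp(m,a=150):
    n,l,st,_=cv2.connectedComponentsWithStats(m.astype(np.uint8))
    for i in range(1,n):
        if st[i,4]>a:
            Q=P[l==i]; print(st[i],np.median(Q,0).round(1),cv2.minAreaRect(Q[:,:2].astype(np.float32)))
d=np.hypot(P[...,0]-533.3,P[...,1]+29)
inn=d<40
print(np.histogram(z[inn],bins=np.arange(30,125,3)))
print("rib");comp((z>112)&(z<124))
E
```

```text
[605.00560771  -2.77971901 170.42461716] [ 3.14131193e+00  1.60540097e-04 -2.80207828e+00] [ 0.86801644 -0.10656252  1.23563056] 29.886531943054887 [-0.07  0.45  1.4   0.    1.29 -1.98]
(array([   0,    0,    0,    0,    0,    0,    1,  860, 1888,  675,    0,
          0,    0, 1940,  835,    0,    0,    6,  419,  877,    0,    0,
          0,    0,    0,    0,    0,    0,    0,    0,    0]), array([ 30,  33,  36,  39,  42,  45,  48,  51,  54,  57,  60,  63,  66,
        69,  72,  75,  78,  81,  84,  87,  90,  93,  96,  99, 102, 105,
       108, 111, 114, 117, 120, 123]))
rib
[337   0  25  19 279] [451.1 -35.1 113.7] ((449.803466796875, -35.85356903076172), (11.973576545715332, 10.608600616455078), 82.95082092285156)
[ 466  217   78   88 2099] [563.  125.  119.6] ((564.8756103515625, 126.1863784790039), (13.402202606201172, 70.13692474365234), 77.5713119506836)
```

View pics/w2.png

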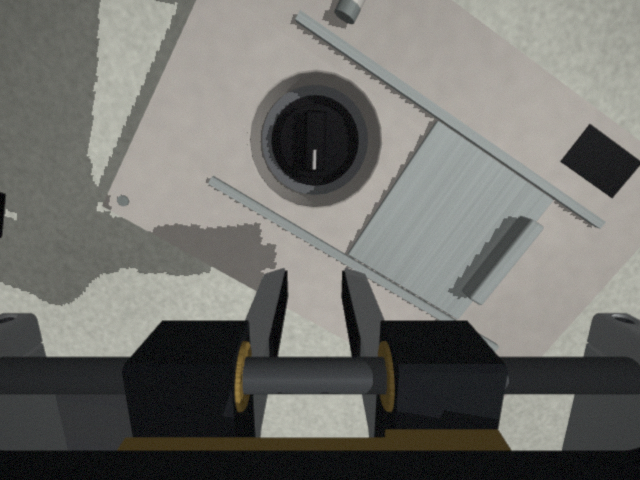

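The guard sits fully clear of the well; the knob is at (315,135), its bar upright in the image, i.e. aligned with the tool. The bar top reads about 87 mm and the flange about 72.

```bash
python3 - <<'E'
from h import *
P=np.load("w2.npy"); z=P[...,2]
d=np.hypot(P[...,0]-533.3,P[...,1]+29)
b=P[(d<40)&(z>80)&(z<93)]; f=P[(d<40)&(z>66)&(z<78)]
for Q in (b,f):
    (c,wh,a)=cv2.minAreaRect(Q[:,:2].astype(np.float32)); print(len(Q),np.median(Q,0).round(1),np.round(c,1),np.round(wh,1),a)
Q=b[:,:2]-np.median(b[:,:2],0); w,V=np.linalg.eigh(Q.T@Q); v=V[:,1]; print("bar yaw",np.arctan2(v[1],v[0]))
k=P[(z>66)&(z<93)&(d<40)]; print(cv2.minEnclosingCircle(k[:,:2].astype(np.float32)))
h=P[(abs(z-100)<2)&(d<52)][:,:2]; dd=np.linalg.norm(h-[533.3,-29],axis=1); print("rim",dd.min())
A=np.c_[2*h,np.ones(len(h))]; h2=h[dd<47.5]; A=np.c_[2*h2,np.ones(len(h2))]; print(np.linalg.lstsq(A,(h2**2).sum(1),rcond=None)[0],len(h2))
E
```

```text
1302 [530.3 -29.2  87.4] [531. -29.] [43.9 16. ] 17.839937210083008
2775 [530.2 -29.2  71.6] [530.9 -28.8] [55.2 54.8] 17.251279830932617
bar yaw -2.8371812858473793
((530.9874267578125, -29.076784133911133), 27.90519905090332)
rim 43.88215089626461
[ 5.32567080e+02 -2.88287319e+01 -2.82298566e+05] 1257
```

Request:
servo_tool:
  motion:
    - [[-0.148,-0.0525,-0.08,0,0,-0.01,0.68],[-0.148,-0.0525,-0.08,0,0,-0.01,0.68],[-0.148,-0.0525,-0.08,0,0,-0.01,0.68],[-0.148,-0.0525,-0.08,0,0,-0.01,0.68]]

```text
clock: 6.2
eef_pos: [531.3, -29.0, 131.1]
eef_rot: [-3.141, 0.001, -2.832]
wrist_force: [0.1, -0.2, 0.4]
finger_gap: 30.0
finger_force: 0.0
```

Request:
servo_tool:
  motion:
    - [[0,0,-0.03,0,0,0,0.68],[0,0,-0.06,0,0,0,0.68],[0,0,-0.08,0,0,0,0.68],[0,0,-0.095,0,0,0,0.68],[0,0,-0.105,0,0,0,0.68],[0,0,-0.106,0,0,0,0.68],[0,0,-0.106,0,0,0,0.68]]

```text
clock: 6.9
eef_pos: [531.4, -29.3, 77.8]
eef_rot: [-3.141, 0.0, -2.83]
wrist_force: [-0.2, 0.4, -0.1]
finger_gap: 29.7
finger_force: 0.0
```

Request:
servo_tool:
  motion:
    - [[0,0,-0.003,0,0,0,0.68],[0,0,-0.006,0,0,0,0.68],[0,0,-0.008,0,0,0,0.68],[0,0,-0.008,0,0,0,0.68]]

```text
clock: 7.3
eef_pos: [531.0, -29.3, 73.4]
eef_rot: [3.142, -0.0, -2.83]
wrist_force: [0.3, -0.7, 0.7]
finger_gap: 29.9
finger_force: 0.0
```

Request:
servo_tool:
  motion:
    - [[0,0,0,0,0,0,1],[0,0,0,0,0,0,1],[0,0,0,0,0,0,1]]
  newtons: 4

```text
clock: 7.6
eef_pos: [531.0, -28.7, 73.5]
eef_rot: [3.141, -0.0, -2.83]
wrist_force: [-1.9, 3.4, 1.8]
finger_gap: 15.8
finger_force: 4.0
```

Request:
servo_tool:
  motion:
    - [[-0.0006,0.0019,0,0,0,0,1],[-0.0006,0.0019,0,0,0,0,1]]

```text
clock: 7.8
eef_pos: [530.9, -28.6, 73.5]
eef_rot: [-3.141, 0.0, -2.83]
wrist_force: [0.9, -3.4, 0.4]
finger_gap: 15.9
finger_force: 4.0
```

Request:
servo_tool:
  motion:
    - [[0,0,-0.002,0,0,0,1],[0,0,-0.004,0,0,0,1],[0,0,-0.004,0,0,0,1]]

```text
clock: 8.1
eef_pos: [530.9, -28.6, 71.6]
eef_rot: [-3.141, 0.0, -2.83]
wrist_force: [-0.5, -5.3, 4.5]
finger_gap: 16.1
finger_force: 4.0
```

Request:
servo_tool:
  motion:
    - [[0.0003,-0.001,0,0,0,0,1],[0.0003,-0.001,0,0,0,0,1]]

```text
clock: 8.3
eef_pos: [530.9, -28.7, 71.5]
eef_rot: [3.141, 0.0, -2.83]
wrist_force: [-0.7, -0.4, 4.5]
finger_gap: 16.2
finger_force: 4.0
```

Request:
servo_tool:
  motion:
    - [[0,0,-0.002,0,0,0,1],[0,0,-0.002,0,0,0,1]]

```text
clock: 8.5
eef_pos: [531.0, -28.6, 70.5]
eef_rot: [3.141, 0.0, -2.83]
wrist_force: [-1.1, -0.5, 5.0]
finger_gap: 15.7
finger_force: 4.0
```

Request:
servo_tool:
  motion:
    - [[0,0,-0.002,0,0,0,1],[0,0,-0.002,0,0,0,1]]

```text
clock: 8.7
eef_pos: [531.1, -28.6, 69.6]
eef_rot: [3.141, 0.0, -2.83]
wrist_force: [-1.1, 0.0, 6.3]
finger_gap: 15.8
finger_force: 4.0
```

Request:
servo_tool:
  motion:
    - [[0,0,-0.0016,0,0,0,1],[0,0,-0.0016,0,0,0,1]]

```text
clock: 8.9
eef_pos: [531.1, -28.6, 68.8]
eef_rot: [3.142, 0.001, -2.83]
wrist_force: [-1.1, -0.9, 5.6]
finger_gap: 16.1
finger_force: 4.0
```

Request:
servo_tool:
  motion:
    - [[0,0,-0.0012,0,0,0,1],[0,0,-0.0012,0,0,0,1]]

```text
clock: 9.1
eef_pos: [531.1, -28.6, 68.2]
eef_rot: [3.141, 0.001, -2.83]
wrist_force: [-0.7, 0.2, 6.2]
finger_gap: 15.4
finger_force: 4.0
```

Request:
servo_tool:
  motion:
    - [[0,0,-0.0012,0,0,0,1],[0,0,-0.0012,0,0,0,1]]

```text
clock: 9.3
eef_pos: [531.2, -28.6, 67.7]
eef_rot: [3.142, 0.001, -2.83]
wrist_force: [-1.3, -1.0, 7.2]
finger_gap: 15.8
finger_force: 5.4
```

Request:
servo_tool:
  motion:
    - [[0,0,-0.001,0,0,0,1],[0,0,-0.001,0,0,0,1]]

```text
clock: 9.5
eef_pos: [531.2, -28.6, 67.3]
eef_rot: [3.142, 0.001, -2.83]
wrist_force: [-0.8, -0.0, 7.5]
finger_gap: 16.1
finger_force: 5.5
```

Request:
servo_tool:
  motion:
    - [[0,0,-0.0008,0,0,0,1],[0,0,-0.0008,0,0,0,1]]

```text
clock: 9.7
eef_pos: [531.2, -28.6, 66.9]
eef_rot: [3.142, 0.001, -2.83]
wrist_force: [-1.0, -0.3, 7.0]
finger_gap: 15.9
finger_force: 5.5
```

```bash
python3 - <<'E'
from h import *
s=manip.read_state(); print({k:np.round(s[k],3) for k in("eef_pos","wrist_force","moment","eef_rot","joints")})
E
```

```text
{'eef_pos': array([531.175, -28.599,  66.877]), 'wrist_force': array([-1.046, -0.343,  7.028]), 'moment': array([-0.051,  0.26 ,  0.02 ]), 'eef_rot': array([ 3.142e+00,  1.000e-03, -2.830e+00]), 'joints': array([-0.123,  0.418,  1.71 ,  0.   ,  1.013, -2.006])}
```

Request:
servo_tool:
  motion:
    - [[0,0,-0.0008,0,0,0,1],[0,0,-0.0008,0,0,0,1]]

```text
clock: 9.9
eef_pos: [531.2, -28.6, 66.7]
eef_rot: [-3.142, 0.001, -2.83]
wrist_force: [-2.0, 0.1, 10.9]
finger_gap: 16.0
finger_force: 7.2
```

Request:
servo_tool:
  motion:
    - [[0,0,-0.0006,0,0,0,1],[0,0,-0.0006,0,0,0,1]]

```text
clock: 10.1
eef_pos: [531.3, -28.6, 66.6]
eef_rot: [-3.142, 0.001, -2.83]
wrist_force: [-3.1, -0.4, 13.0]
finger_gap: 16.1
finger_force: 8.4
```

Bottom felt at about 66.7 mm. Ease off slightly, then start the turn.

Request:
servo_tool:
  motion:
    - [[0,0,0.0008,0,0,0,1],[0,0,0.0008,0,0,0,1]]

```text
clock: 10.3
eef_pos: [531.2, -28.6, 66.7]
eef_rot: [-3.142, 0.001, -2.83]
wrist_force: [-1.5, -0.3, 7.7]
finger_gap: 16.0
finger_force: 7.9
```

Request:
servo_tool:
  motion:
    - [[0,0,0,0,0,-0.01,1],[0,0,0,0,0,-0.02,1],[0,0,0,0,0,-0.03,1],[0,0,0,0,0,-0.03,1]]

```text
clock: 10.7
eef_pos: [531.2, -28.6, 66.7]
eef_rot: [3.141, 0.001, -2.925]
wrist_force: [-1.7, -0.1, 8.4]
finger_gap: 15.7
finger_force: 7.9
```

```bash
cat > s.py <<'E'
from h import *
s=manip.read_state(); print({k:np.round(s[k],3).tolist() for k in("eef_pos","wrist_force","moment","eef_rot")})
E
python3 s.py
```

```text
{'eef_pos': [531.189, -28.551, 66.67], 'wrist_force': [-1.662, -0.097, 8.376], 'moment': [0.059, 0.345, 0.057], 'eef_rot': [3.141, 0.001, -2.925]}
```

Request:
servo_tool:
  motion:
    - [[0,0,0,0,0,-0.015,1],[0,0,0,0,0,-0.03,1],[0,0,0,0,0,-0.045,1],[0,0,0,0,0,-0.06,1],[0,0,0,0,0,-0.075,1],[0,0,0,0,0,-0.09,1],[0,0,0,0,0,-0.1,1],[0,0,0,0,0,-0.1,1]]

```text
clock: 11.5
eef_pos: [531.2, -28.4, 66.7]
eef_rot: [3.141, 0.001, 3.044]
wrist_force: [-1.0, -0.1, 8.3]
finger_gap: 15.9
finger_force: 7.9
```

```bash
python3 s.py
```

```text
{'eef_pos': [531.215, -28.418, 66.71], 'wrist_force': [-1.02, -0.075, 8.269], 'moment': [0.206, 0.342, 0.067], 'eef_rot': [3.141, 0.001, 3.044]}
```

Request:
servo_tool:
  motion:
    - [[0,0,0,0,0,-0.02,1],[0,0,0,0,0,-0.04,1],[0,0,0,0,0,-0.06,1],[0,0,0,0,0,-0.08,1],[0,0,0,0,0,-0.1,1],[0,0,0,0,0,-0.12,1],[0,0,0,0,0,-0.14,1],[0,0,0,0,0,-0.155,1],[0,0,0,0,0,-0.16,1],[0,0,0,0,0,-0.16,1]]

```text
clock: 12.5
eef_pos: [531.3, -28.2, 66.7]
eef_rot: [3.14, 0.0, 2.542]
wrist_force: [-1.7, 2.6, 8.6]
finger_gap: 15.8
finger_force: 7.9
```

```bash
python3 s.py
```

```text
{'eef_pos': [531.269, -28.199, 66.709], 'wrist_force': [-1.687, 2.618, 8.634], 'moment': [0.436, 0.221, 0.012], 'eef_rot': [3.14, 0.0, 2.542]}
```

Request:
servo_tool:
  motion:
    - [[0,0,0,0,0,-0.015,1],[0,0,0,0,0,-0.03,1],[0,0,0,0,0,-0.04,1],[0,0,0,0,0,-0.04,1]]

```text
clock: 12.9
eef_pos: [531.3, -28.2, 66.7]
eef_rot: [3.14, 0.0, 2.416]
wrist_force: [-0.3, 2.6, 7.0]
finger_gap: 16.1
finger_force: 7.9
```

```bash
python3 s.py
```

```text
{'eef_pos': [531.312, -28.16, 66.704], 'wrist_force': [-0.333, 2.63, 7.029], 'moment': [0.525, 0.209, 0.023], 'eef_rot': [3.14, 0.0, 2.416]}
```

Turned 1.037; creep the last bit in ~0.025 rad steps.

Request:
servo_tool:
  motion:
    - [[0,0,0,0,0,-0.008,1],[0,0,0,0,0,-0.01,1],[0,0,0,0,0,-0.01,1]]

```text
clock: 13.2
eef_pos: [531.3, -28.2, 66.7]
eef_rot: [3.14, 0.0, 2.385]
wrist_force: [-0.1, 3.5, 7.5]
finger_gap: 15.7
finger_force: 7.9
```

```bash
python3 s.py
```

```text
{'eef_pos': [531.318, -28.172, 66.692], 'wrist_force': [-0.058, 3.492, 7.536], 'moment': [0.526, 0.124, 0.054], 'eef_rot': [3.14, 0.0, 2.385]}
```

Request:
servo_tool:
  motion:
    - [[0,0,0,0,0,-0.006,1],[0,0,0,0,0,-0.01,1],[0,0,0,0,0,-0.01,1]]

```text
clock: 13.5
eef_pos: [531.3, -28.1, 66.7]
eef_rot: [3.14, 0.0, 2.353]
wrist_force: [-0.2, 3.4, 8.3]
finger_gap: 16.1
finger_force: 7.8
```

```bash
python3 s.py
```

```text
{'eef_pos': [531.337, -28.146, 66.713], 'wrist_force': [-0.248, 3.432, 8.301], 'moment': [0.552, 0.131, 0.067], 'eef_rot': [3.14, 0.0, 2.353]}
```

Request:
servo_tool:
  motion:
    - [[0,0,0,0,0,-0.005,1],[0,0,0,0,0,-0.005,1]]

```text
clock: 13.7
eef_pos: [531.4, -28.2, 66.7]
eef_rot: [3.14, 0.0, 2.338]
wrist_force: [-1.0, 2.9, 8.2]
finger_gap: 16.2
finger_force: 8.3
```

```bash
python3 s.py
```

```text
{'eef_pos': [531.362, -28.169, 66.714], 'wrist_force': [-0.964, 2.882, 8.179], 'moment': [0.562, 0.128, 0.147], 'eef_rot': [3.14, 0.0, 2.338]}
```

Request:
servo_tool:
  motion:
    - [[0,0,0,0,0,-0.004,1],[0,0,0,0,0,-0.004,1]]

```text
clock: 13.9
eef_pos: [531.4, -28.2, 66.7]
eef_rot: [3.14, 0.0, 2.325]
wrist_force: [0.5, 2.6, 7.0]
finger_gap: 16.4
finger_force: 8.4
```

```bash
python3 s.py
```

```text
{'eef_pos': [531.36, -28.191, 66.683], 'wrist_force': [0.46, 2.558, 6.956], 'moment': [0.51, 0.091, 0.156], 'eef_rot': [3.14, 0.0, 2.325]}
```

Moment doubled and the gap grows: that is the stop. Let the knob rise, then open and leave.

Request:
servo_tool:
  motion:
    - [[0,0,0.003,0,0,0.002,1],[0,0,0.006,0,0,0.002,1],[0,0,0.009,0,0,0.002,1],[0,0,0.012,0,0,0.002,1],[0,0,0.0125,0,0,0.002,1]]

```text
clock: 14.4
eef_pos: [531.2, -28.2, 72.2]
eef_rot: [3.14, -0.0, 2.332]
wrist_force: [4.9, 4.9, -3.8]
finger_gap: 16.2
finger_force: 4.0
```

Request:
servo_tool:
  motion:
    - [[0,0,0,0,0,0,0.68],[0,0,0,0,0,0,0.68],[0,0,0,0,0,0,0.68],[0,0,0.02,0,0,0,0.68],[0,0,0.06,0,0,0,0.68],[0,0,0.14,0,0,0,0.68],[0,0,0.2,0,0,0,0.68],[0,0,0.2,0,0,0,0.68]]

```text
clock: 15.2
eef_pos: [532.5, -29.1, 177.4]
eef_rot: [3.137, 0.006, 2.332]
wrist_force: [0.4, 0.2, -0.2]
finger_gap: 30.0
finger_force: 0.0
```

Request:
servo_tool:
  motion:
    - [[0.05,-0.05,0,0,0,0,0.68],[0.105,-0.11,0,0,0,0,0.68],[0.105,-0.11,0,0,0,0,0.68],[0.105,-0.11,0,0,0,0,0.68]]

```text
clock: 15.6
eef_pos: [583.1, -84.1, 171.7]
eef_rot: [-3.141, -0.001, 2.331]
wrist_force: [-0.3, 1.0, 0.2]
finger_gap: 30.1
finger_force: 0.0
```

```bash
python3 - <<'E'
from h import *
c=cam("wrist"); cv2.imwrite("pics/w3.png",c["frame"][...,::-1]); P=pts(c); z=P[...,2]
d=np.hypot(P[...,0]-533.3,P[...,1]+29)
for lo,hi in ((78,93),(62,78)):
    b=P[(d<40)&(z>lo)&(z<hi)]
    print(len(b),np.median(b,0).round(1),cv2.minAreaRect(b[:,:2].astype(np.float32)))
rib=(z>112)&(z<124);n,l,st,_=cv2.connectedComponentsWithStats(rib.astype(np.uint8))
for i in range(1,n):
    if st[i,4]>200: print(st[i],cv2.minAreaRect(P[l==i][:,:2].astype(np.float32)))
E
```

```text
1273 [530.5 -28.4  87.4] ((530.766357421875, -28.940799713134766), (15.60078239440918, 43.520111083984375), 44.082088470458984)
2736 [530.7 -28.5  71.7] ((530.8859252929688, -29.056961059570312), (54.64006805419922, 54.92499542236328), 43.518924713134766)
[ 528    0   47   49 1388] ((583.3121948242188, 122.2611083984375), (13.602755546569824, 32.766658782958984), 78.65084838867188)
[ 174    8   53   66 1130] ((435.9181213378906, -33.565120697021484), (12.087656021118164, 39.01865768432617), 81.15324401855469)
[ 579   76   61   60 1691] ((655.4014282226562, 121.02918243408203), (42.22006607055664, 18.323101043701172), 75.64013671875)
```

View pics/w3.png

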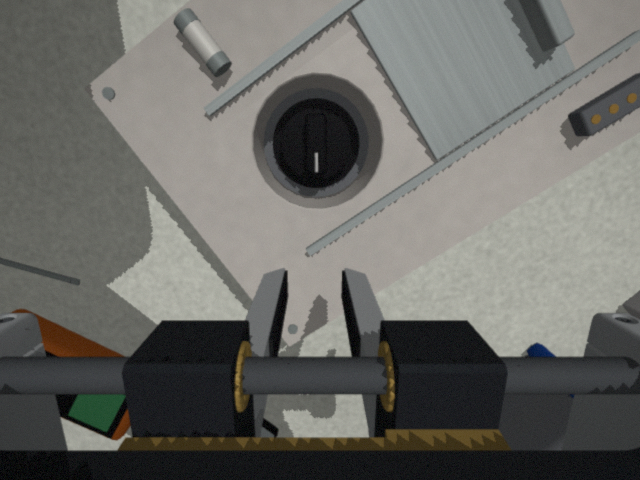

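The knob, at (316,140), is back up at 87.4 mm and has turned 63.8° (about 1.11 rad). The guard is open, and the fuse and terminal are where they were.

```bash
python3 -c "
from cell import manip
print(manip.sign_off())"
```

```text
the job is handed in; nothing more can be done
None
```

The job is handed in: the guard is fully open, and the knob was pressed, turned clockwise about 1.1 rad to its stop and released; it sprang back to its starting height, and the fuse and terminal strip did not move.

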